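Seat the crooked shoe-last anvil in its bench stand

TASK

On the cobbler's bench three anvil heads sit in low green stands; the silver sole-shaped one stands crooked and proud, its square foot resting across the rim of its square socket. Without lifting it out of its stand, press that head down lightly on the rim and, still pressing, turn it a little at a time until it drops fully home in the socket, then let go. Leave the other two heads where they are.

Things in the scene. Friction and masses are not known exactly. Their poses are not given: they have to be found in the camera images.
- last_mid (a point): Silver sole-shaped anvil head, loose, 0.45 kg. Point: centre of its top plate, 123 long (toe x +68, heel x -55), 28 thick, z up; flat sides 34 apart along y within x +-22: grip there. Below the plate: neck 24 across, 18 high; square foot 40 x 40 x 22, sides along x and y; round pilot 20 across, 26 long, already in the stand's hole. Starts 54 mm above the rim, 28 to 62 deg off square; home 40.
- stand_mouth (a point): Centre of the square socket's mouth, at the rim, 50 mm above the bench, of the fixed green stand (90 x 90 block, base 110 x 110) under the sole-shaped head. Socket 46 x 46, 14 deep, sides along x and y, z up; below it a 24 mm round hole keeps the pilot centred to 2 mm. Any of the four square positions will do (turn 45 deg at most); the foot enters within about 8 deg of square.
- heel_anvil_mid (a point): Centre of the dark round disc top (60 mm across, 24 mm thick, about 90 mm above the bench) of the heel anvil, a loose head already home in a second green stand. Leave it alone.
- toe_bar_mid (a point): Centre of the brass bar top (75 x 22 x 26 mm, about 90 mm above the bench) of the toe anvil, a loose head already home in a third green stand. Leave it alone.

How it is judged:
On the way:
1. the sole-shaped head is pressed down on the rim of its stand while still proud (more than about 7 N between them, its own weight included) (contact force between last and stand above 7 N and z of last_mid in the frame of stand_mouth above 0.048 m), for 0.1 s.
At the end, for the whole second after the job is handed in: The sole-shaped head is fully home in its own stand: its point within 3.5 mm of the 40 mm home height above the rim, within 10 mm of the socket's axis, square to the socket within 12 degrees (any of the four ways), upright within 7 degrees, let go and at rest (z of last_mid in the frame of stand_mouth below 0.0435 m and horizontal distance between last_mid and stand_mouth below 0.01 m and angle between last_mid's own z axis and vertical below 0.12 rad and (angle between the x axis of last_mid and the x axis of stand_mouth, either way round below 0.21 rad or angle between the x axis of last_mid and the y axis of stand_mouth, either way round below 0.21 rad) and linear speed of last below 0.02 m/s); the robot touches nothing.
It fails at once if the sole-shaped head is lifted out of its stand (more than 20 mm above where it started) (z of last_mid in the frame of stand_mouth above 0.075 m).
It fails at once if the heel anvil or the toe anvil is moved more than 20 mm (distance of any of heel_anvil_mid, toe_bar_mid from where it was at the start of the episode above 0.02 m).
It also fails if it takes over 35 s, if anything falls off the work surface, if the arm or the gripper's body presses on something with over 40 N, if the wrist force passes 120 N, or if a joint passes its speed limit or range.

ROBOT

A 7-joint arm with a two-finger parallel gripper is mounted at the origin on the work surface. World frame = base frame: x ahead of the robot, y to its left, z up, the work surface at z = 0. Lengths are in m, angles in rad, forces in N, time in s.
With the tool pointing down it reaches from about 0.35 to 0.9 m from the base axis. Payload 8.1 kg.
Tool frame: the origin (TCP) lies midway between the tips of the shut fingers; the grasp point (between the pads) lies arm.grasp_offset behind it (arm.grasp_offset is the distance from the TCP to the grasp point, in m); z points along the fingers, y is the line along which they close (so a half turn about z gives the same grasp; the last joint's range is limited). The gripper opens to 92 mm and grips with 3 to 60 N. Pads are 19 mm wide; open, the fingers measure 130 mm over their backs; the gripper's body (75 mm by 190 mm) begins 47 mm behind the grasp point.
Start: joints at [-1.349, 0.434, 0.025, 1.573, -0.012, 1.134, -0.075], TCP at [0.199, 0.592, 0.227] pointing down, gripper open.
Joint ranges: [-2.62, 2.62], [-0.44, 2.09], [-1.27, 1.32], [0.08, 2.57], [-1.32, 4.46], [0.12, 2], [-2.74, 2.74]. Speed limits (rad/s): [2.22, 2.22, 3.01, 3.01, 3.14, 3.14, 3.14].

INTERFACE

Orientations are given as a rotation vector (axis times angle).
In Python, from cell import observe, imaging, arm gives the robot as it stands.
- The arm moves only by the tool apply_moves, never from a script. Its argument "commands" is a list of rows, each a list of 5 numbers: the opening in per cent of the stroke, from 0 (shut) to 100 (fully open), then the shift along the world's x, y, z in units of 0.06 m (1.0 is 0.06 m), then the turn about the world's z in units of 0.5 rad (1.0 is 0.5 rad). A call has 1 to 12 rows; each row shifts and turns the commanded pose from where the row before left it; what a row does not reach is not made up. A row lasts 1/8 s, in which the tool goes at most 62.5 mm and 10.7 degrees, less where a joint would pass 70% of its speed; a pose out of reach is approached as far as the arm can. A call with a number of a shift or a turn outside -1 to 1 is refused whole. A call with a gripper value outside its range is refused whole. The fingers move at their own pace and stop on an object; "newtons" is the grip in N (left out, the last holds). Time passes only in rows, so rows that do not move let the fingers close. It gives the time, the measured TCP pose, the force, the opening and the grip force at its end, in the units of the state.
- observe(): the state, without advancing time (a new reading comes with each control period).
- imaging.get_image(name): name is "scene" or "top" or "wrist"; returns (picture, depth): 384x512x3 uint8, red, green, blue; 384x512 float32, m along the optical axis (not along the pixel's ray), 0 where there is no reading.
- imaging.camera_params(name): a dict with "camera_matrix" (3x3 intrinsics, pixels), "origin" and "rotation" of the camera in the world; the wrist camera has in their place "tool_from_camera" (4x4, takes a point from camera to tool coordinates, whose origin is the TCP and whose axes are the flange's). Camera axes: x right, y up, looking along -z (the intrinsics and any distortion apply to the point x, -y, -z); pixel columns grow to the right and rows downward; lengths in m; the calibration is good to about 2 mm. The wrist camera is an equidistant fisheye: a pixel r from the principal point sees the ray r / f radians off the axis. A picture is of the moment at which its call begins: read the wrist's pose just before it. camera_params takes no time and is no camera call.
- arm.sign_off(): hands the job in; it is judged then, once.
The state is a dict: "clock": time; "joints": joint angles; "dq": joint speeds; "joint_efforts": joint torques, N m; "position": TCP position; "ee_rot": TCP orientation; "force": force on the tool from outside, world axes, zero at the start; "ft_torque": the same for the moment, N m; "width": opening from 0.0 (shut) to 1.0 (fully open); "gripper_force": force on a finger pad.
Only numpy, scipy, OpenCV 4.12 (cv2) and the standard library are available. Lean on these libraries where they do the work, as an engineer would, in place of code of your own. Each camera call takes 0.05 s, during which the arm holds its last target. There are 200 camera calls.

## Working session

There is one attempt and no reset: what is moved stays moved. The work goes in short steps, Python scripts to look and compute and a tool call to move; the robot and the scene stay as the last step left them, time stands still between calls to the robot, and variables do not carry over. Pictures are saved under pics/ and viewed, at most 10 in all, crops included, and the job is handed in when it is done.

Besides the shell and the picture viewer there is one more tool, called after "Request:" as a command line: name --pt "numbers of a row" for each row, then --argument value for the rest. apply_moves: Moves the arm, as the interface text tells. Its arguments: {"type":"object","properties":{"commands":{"type":"array"},"newtons":{"type":"number"}},"required":["commands"]}

```bash
mkdir -p pics; cat > h.py <<'E'
import numpy as np, cv2
from cell import observe, imaging, arm
def cloud(name):
    im,d=imaging.get_image(name); p=imaging.camera_params(name)
    K=np.array(p["camera_matrix"]); v,u=np.mgrid[:d.shape[0],:d.shape[1]]
    c=np.stack([(u-K[0,2])/K[0,0]*d,-(v-K[1,2])/K[1,1]*d,-d],-1)
    R=np.array(p["rotation"])
    w=c@R.T+np.array(p["origin"]); w[d==0]=np.nan
    return im,w
E
python3 - <<'E'
from h import *
s=observe(); print(s, arm.grasp_offset)
for n in("top","scene"):
    im,w=cloud(n); print(imaging.camera_params(n))
    np.savez(n,im=im,w=w); cv2.imwrite(f"pics/{n}1.png",im[...,::-1])
E
```

```text
{'clock': 0.0, 'joints': array([-1.34862729,  0.43519531,  0.02495041,  1.57408871, -0.01160841,
        1.13396146, -0.07507875]), 'dq': array([-0.00098312, -0.00284771,  0.00100536,  0.00124417, -0.00065299,
        0.0015469 ,  0.00111455]), 'joint_efforts': array([ 1.85463236e-04, -6.67855167e+01,  9.84759182e-01, -3.14450705e+01,
       -6.05320581e-02,  4.27888229e-02,  2.03947584e-04]), 'position': array([0.19931133, 0.59184639, 0.22596512]), 'ee_rot': array([-5.07935631e-01, -3.10013192e+00,  2.36044555e-03]), 'force': array([-0.35145309, -0.49588144, -0.62449996]), 'ft_torque': array([ 0.04229669, -0.01720437, -0.01861418]), 'gripper_force': 0.0, 'width': 0.9970786067700973} 0.0188Traceback (most recent call last):
  File "<stdin>", line 4, in <module>
  File "h.py", line 8, in cloud
    w=c@R.T+np.array(p["origin"]); w[d==0]=np.nan
      ~~~~~^~~~~~~~~~~~~~~~~~~~~~
ValueError: operands could not be broadcast together with shapes (384,512) (3,)
```

```bash
sed -i 's/R=np.array(p\["rotation"\])/R=np.array(p["rotation"]); R=cv2.Rodrigues(R.astype(float))[0] if R.size==3 else R/' h.py
python3 - <<'E'
from h import *
for n in("top","scene"):
    print(imaging.camera_params(n));im,w=cloud(n)
    np.savez(n,im=im,w=w); cv2.imwrite(f"pics/{n}1.png",im[...,::-1])
E
```

```text
{'camera_matrix': array([[394.37882625,   0.        , 257.09949147],
       [  0.        , 394.37882625, 200.11753054],
       [  0.        ,   0.        ,   1.        ]]), 'origin': array([ 0.49374656, -0.00240011,  0.83059762]), 'rotation': array([ 0.03555296, -0.07139833, -1.56585716])}
{'camera_matrix': array([[442.31287073,   0.        , 252.06177079],
       [  0.        , 442.31287073, 189.68361164],
       [  0.        ,   0.        ,   1.        ]]), 'origin': array([1.23482495, 0.09595031, 0.68761296]), 'rotation': array([0.68064284, 0.77112888, 1.57405822])}
```

View pics/top1.png

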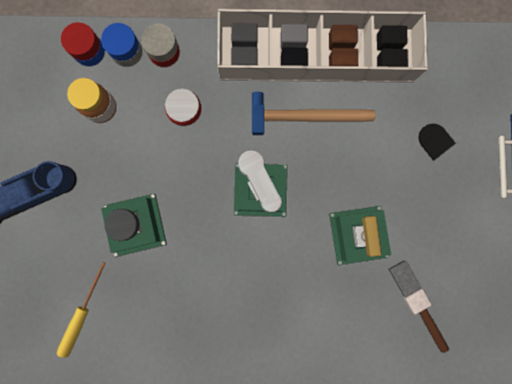

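View pics/scene1.png

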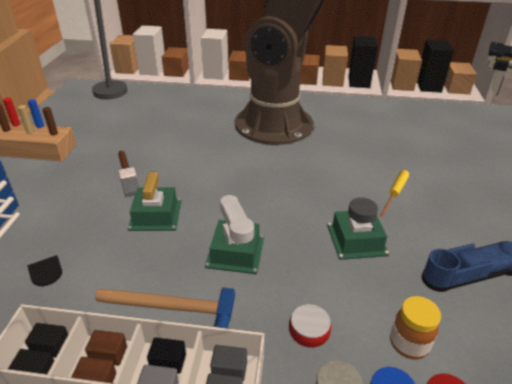

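The silver head is at top-image (260,182), its big round end at (250,162) and its narrow end at (271,203). Its stand is the green square around (260,190). The heel anvil is at (121,225) and the toe bar at (372,236).

```bash
python3 - <<'E'
from h import *
a=np.load("top.npz"); im,w=a["im"].astype(int),a["w"]
roi=np.zeros(im.shape[:2],bool); roi[140:225,222:300]=1
z=w[...,2]
m=roi&(z>.092)&(im.min(-1)>110)
def rect(P):
    r=cv2.minAreaRect((P*1000).astype(np.float32)); return r, cv2.boxPoints(r).round(0).tolist()
P=w[m]; print("plate",m.sum(),np.median(P[:,2]),np.percentile(P[:,2],[5,95]),rect(P[:,:2]))
# midline profile
c=P[:,:2].mean(0);u,s,vt=np.linalg.svd(P[:,:2]-c,full_matrices=False);ax=vt[0];print("axis",c,ax,np.degrees(np.arctan2(ax[1],ax[0])))
t=(P[:,:2]-c)@ax;q=(P[:,:2]-c)@vt[1]
for lo in np.arange(t.min(),t.max(),.01):
    k=(t>=lo)&(t<lo+.01); print(round(lo*1e3),k.sum(),q[k].min().round(4),q[k].max().round(4),P[k,2].mean().round(4))
g=roi&(im[...,1]>im[...,0]+15)&(z>.043)&(z<.058); G=w[g]
print("rim",np.median(G[:,2]),rect(G[:,:2]))
g=roi&(im[...,1]>im[...,0]+15)&(z<.03); G=w[g]
print("base",g.sum(),np.median(G[:,2]),rect(G[:,:2]))
E
```

```text
plate 1311 0.11774200829907444 [0.11547136 0.11981711] (((576.7771606445312, -22.336605072021484), (120.43170166015625, 47.0109748840332), 23.35822868347168), [[512.0, -25.0], [531.0, -68.0], [641.0, -20.0], [623.0, 23.0]])
axis [ 0.57932063 -0.02340315] [-0.88842487 -0.45902205] -152.67597965227944
-58 80 -0.0171 0.017 0.1178
-48 128 -0.0229 0.0228 0.1178
-38 140 -0.0231 0.0239 0.1176
-28 124 -0.0221 0.0228 0.1175
-18 109 -0.0165 0.0175 0.1175
-8 107 -0.0164 0.0175 0.117
2 102 -0.0163 0.0175 0.1175
12 107 -0.0163 0.0172 0.1174
22 109 -0.0163 0.0177 0.1175
32 107 -0.0172 0.0186 0.1173
42 114 -0.0178 0.0185 0.1173
52 82 -0.0161 0.0168 0.1178
62 2 -0.003 0.0012 0.1176
rim 0.04987139700376286 (((571.8133544921875, -28.173809051513672), (90.04448699951172, 90.16450500488281), 88.82148742675781), [[526.0, -72.0], [616.0, -74.0], [618.0, 16.0], [528.0, 18.0]])
base 520 0.007810866004454409 (((573.108642578125, -27.173824310302734), (109.06663513183594, 110.38993835449219), 88.78477478027344), [[517.0, -81.0], [627.0, -83.0], [629.0, 26.0], [519.0, 29.0]])
```

Request:
apply_moves --pt "100 0.4 -0.7 0 0.1" --pt "100 0.4 -0.7 0 0.15" --pt "100 0.4 -0.7 0 0.15" --pt "100 0.4 -0.7 0 0.15" --pt "100 0.4 -0.7 0 0.15" --pt "100 0.4 -0.7 0 0.15" --pt "100 0.4 -0.7 0 0.15" --pt "100 0.4 -0.7 0 0.15" --pt "100 0.4 -0.7 0 0.15" --pt "100 0.4 -0.7 0 0.1" --pt "100 0.4 -0.7 0 0.1" --pt "100 0.4 -0.7 0 0.1" --newtons 20

```text
clock: 1.65
position: [0.488, 0.0869, 0.2267]
ee_rot: [-0.742, 3.053, 0.0]
force: [1.2, 0.9, 0.0]
width: 1.003
gripper_force: 0.0
```

Request:
apply_moves --pt "100 0.5 -0.65 0 0" --pt "100 0.5 -0.65 0 0" --pt "100 0.4 -0.6 0 0" --pt "100 0 0 -0.4 0" --pt "100 0 0 -0.4 0" --pt "100 0 0 0 0" --pt "100 0 0 0 0"

```text
clock: 2.52
position: [0.5718, -0.0256, 0.1795]
ee_rot: [-0.739, 3.053, -0.0]
force: [0.4, 0.2, -0.1]
width: 0.999
gripper_force: 0.0
```

```bash
python3 - <<'E'
from h import *
s=observe(); print(s["position"],s["ee_rot"],s["force"])
for n in("wrist","top"):
    im,d=imaging.get_image(n); cv2.imwrite(f"pics/{n}2.png",im[...,::-1])
print(imaging.camera_params("wrist"))
E
```

```text
[ 0.57181013 -0.02561601  0.17946635] [-7.39383101e-01  3.05274103e+00 -1.57834190e-04] [ 0.37609242  0.21243451 -0.06589239]
{'camera_matrix': array([[297.31863964,   0.        , 255.26486802],
       [  0.        , 297.31863964, 195.75888937],
       [  0.        ,   0.        ,   1.        ]]), 'tool_from_camera': array([[ 6.51199830e-05,  9.64156882e-01,  2.65332815e-01,
         7.05210517e-02],
       [ 9.99999891e-01,  5.96231841e-05, -4.62084117e-04,
         1.93187893e-05],
       [-4.61341568e-04,  2.65332816e-01, -9.64156774e-01,
        -1.58379079e-01],
       [ 0.00000000e+00,  0.00000000e+00,  0.00000000e+00,
         1.00000000e+00]])}
```

View pics/wrist2.png

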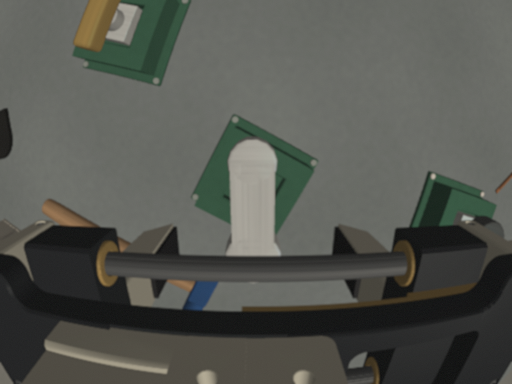

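The wrist view shows the head between the fingers. It is aligned with the tool and centred at about column 253, with the fingers' middle at 256. Next: descend and grip.

Request:
apply_moves --pt "100 0 -0.03 -0.4 0" --pt "100 0 0 -0.4 0" --pt "100 0 0 -0.4 0" --pt "100 0 0 -0.35 0" --pt "100 0 0 0 0" --pt "0 0 0 0 0" --pt "0 0 0 0 0" --pt "0 0 0 0 0" --pt "0 0 0 0 0" --pt "0 0 0 0 0" --pt "0 0 0 0 0" --pt "0 0 0 0 0" --newtons 25

```text
clock: 4.12
position: [0.5716, -0.0277, 0.0858]
ee_rot: [-0.739, 3.053, -0.0]
force: [-0.7, -1.7, 0.6]
width: 0.362
gripper_force: 25.0
```

Request:
apply_moves --pt "0 0 0 -0.02 0" --pt "0 0 0 -0.02 0" --pt "0 0 0 0 0" --pt "0 0 0 0 0"

```text
clock: 4.62
position: [0.572, -0.028, 0.0853]
ee_rot: [-0.738, 3.052, -0.001]
force: [-6.8, -1.5, 20.9]
width: 0.369
gripper_force: 25.0
```

Request:
apply_moves --pt "0 0 0 0.01 0" --pt "0 0 0 0 -0.1" --pt "0 0 0 0 -0.1" --pt "0 0 0 0 -0.1" --pt "0 0 0 0 -0.1" --pt "0 0 0 0 0"

```text
clock: 5.38
position: [0.5726, -0.0271, 0.0852]
ee_rot: [-0.43, 3.11, 0.0]
force: [-0.6, 1.1, 11.6]
width: 0.365
gripper_force: 25.0
```

Request:
apply_moves --pt "0 0 0 0 -0.1" --pt "0 0 0 0 -0.1" --pt "0 0 0 0 -0.1" --pt "0 0 0 0 -0.05" --pt "0 0 0 0 0"

```text
clock: 6.0
position: [0.5712, -0.0267, 0.0841]
ee_rot: [0.158, -3.137, -0.001]
force: [0.4, 0.1, -3.8]
width: 0.367
gripper_force: 25.0
```

Force fell from +11.6 N to −3.8 N: the foot has come off the rim. I'll finish squaring it and lower it.

Request:
apply_moves --pt "0 0 0 -0.02 -0.1" --pt "0 0 0 -0.04 -0.1" --pt "0 0 0 -0.06 -0.05" --pt "0 0 0 -0.06 0" --pt "0 0 0 0 0"

```text
clock: 6.62
position: [0.5711, -0.0275, 0.0726]
ee_rot: [-0.038, -3.14, 0.0]
force: [0.8, -0.0, -4.2]
width: 0.368
gripper_force: 25.0
```

Request:
apply_moves --pt "0 0 0 -0.03 0" --pt "0 0 0 -0.02 0" --pt "0 0 0 0 0"

```text
clock: 7.0
position: [0.5716, -0.0275, 0.0715]
ee_rot: [0.039, 3.141, 0.001]
force: [-5.7, 0.3, 12.0]
width: 0.371
gripper_force: 25.0
```

Seated at about 14 mm below the rim-contact height. Releasing and backing off.

Request:
apply_moves --pt "100 0 0 0 0" --pt "100 0 0 0 0" --pt "100 0 0 0 0" --pt "100 0 0 0 0" --pt "100 0 0 0.3 0" --pt "100 0 0 0.5 0" --pt "100 0 0 0.7 0" --pt "100 0 0 0.7 0" --pt "100 -0.8 0 0.5 0" --pt "100 -0.8 0 0 0" --pt "100 -0.8 0 0 0" --pt "100 0 0 0 0"

```text
clock: 8.5
position: [0.4245, -0.0278, 0.2331]
ee_rot: [-0.04, -3.141, -0.003]
force: [0.7, 0.7, 0.1]
width: 1.001
gripper_force: 0.0
```

```bash
python3 - <<'E'
from h import *
im,w=cloud("scene"); cv2.imwrite("pics/scene3.png",im[...,::-1])
im,w=cloud("top"); cv2.imwrite("pics/top3.png",im[...,::-1])
for n,i,p in(("top",im,w),("scene",*cloud("scene"))):
    x,y,z=np.moveaxis(p,-1,0)
    m=(np.hypot(x-.572,y+.0277)<.075)&(z>.085)&(z<.13)&(i.min(-1)>100)
    P=p[m]
    if len(P)<20: print(n,"few");continue
    zz=P[:,2];T=P[zz>np.percentile(zz,50)-.006]
    print(n,len(P),np.median(T[:,2]),cv2.minAreaRect((T[:,:2]*1e3).astype(np.float32)))
    c=T.mean(0);n3=np.linalg.svd(T-c,full_matrices=False)[2][2];print("tilt",np.degrees(np.arccos(abs(n3[2]))))
E
```

```text
top 1251 0.10381494456350815 ((577.6170654296875, -28.822372436523438), (46.73539733886719, 119.81204986572266), 89.98627471923828)
tilt 0.20299713013375414
scene 895 0.10379354818461006 ((580.224365234375, -27.433347702026367), (122.14134979248047, 45.387115478515625), 1.5254623889923096)
tilt 0.8253517163719978
```

View pics/scene3.png

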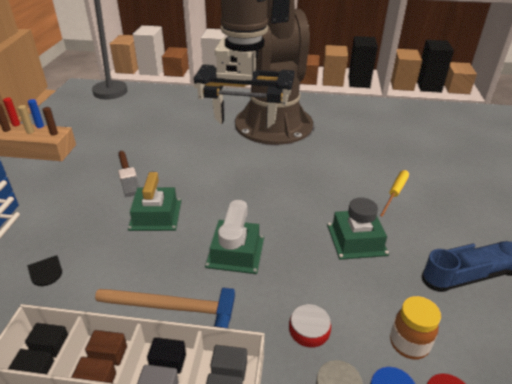

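The head, at about (233,225) in the picture, is square and low in its stand. Its top is at 0.104 m, which is the home height. The arm is clear and the other two heads are unmoved.

```bash
python3 -c "
from cell import arm
print(arm.sign_off())"
```

```text
the job is handed in; nothing more can be done
None
```

The sole-shaped head was pressed on the rim at 11–21 N, turned about 29° until it dropped, and let go; it now sits fully home and square, the other two heads weren't touched, and the job was handed in at about 8.7 s.

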